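# Turn a rapid-test cassette face up against a backstop

### The job

The flat white test cassette lies face down on the bench. Touching it only with the outside of the fingers, never pinching or lifting it, push it against the low metal backstop until it tips up and leans there, then reach over and tip its top edge back towards the robot, so that it flips over and lies flat and face up on the bench in front of the backstop. Leave the bottles and the jar alone.

Things in the scene. Friction and masses are not known exactly. Their poses are not given: they have to be found in the camera images.
- cassette: White plastic test cassette, a flat slab 90 x 60 x 8 mm, about 35 g. Origin at its middle; x along its 90 mm length, y along its 60 mm width, z out of its plain back. At the start the back (blank paper label) is up, z up, origin 4 mm above the bench; x points at the backstop within about 12 degrees, the leading edge 10 to 60 mm short of it.
- cassette_face (a point): Middle of the cassette's face, the side with five grey windows, 4 mm from the cassette's middle along its -z; axes as the cassette's. Face up means that the cassette's z points down.
- backstop: Folded aluminium sheet fixed to the bench, 170 mm long. Origin at the middle of its toe, the line where its near face meets the bench; x points level away from the robot's side, square to the backstop, y along it, z up. The near face rises at 45 degrees from x = 0 to x = z = 22 mm, then at 60 degrees to its top edge at x = 36, z = 46 mm. Nothing stands within 60 mm behind that edge.
- backstop_top (a point): Middle of the backstop's top edge. A cassette with its rear edge pushed level to the toe climbs the near face, leans over this edge at about 50 degrees, upper edge some 52 mm beyond the toe and 71 mm high, and stays when let go. Its upper edge pushed back towards the robot, it pivots on its lower edge and falls over, its middle then some 50 mm in front of the toe.
- dropper_big: White dropper bottle, 31 mm across, 77 mm tall, loose; stands beside the left end of the backstop. Origin at the middle of its foot, z up.
- dropper_small: White dropper bottle, 26 mm across, 64 mm tall, loose; stands on the left. Origin at the middle of its foot, z up.
- specimen_jar: Specimen jar with yellow screw cap, 60 mm across, 70 mm tall, loose; stands on the right. Origin at the middle of its foot, z up.
Things that resemble listed ones, but are neither listed nor needed, are in the scene too. Several things have the shape of the cassette; the one meant has the colours described above.

How it is judged:
By the outcome, as a careful person would: the job done as asked, in the order asked, and still so for the second after the job is handed in, with the robot touching nothing.
It also fails if it takes over 48 s, if anything falls off the work surface, if the arm or the gripper's body presses on something with over 40 N, if the wrist force passes 120 N, or if a joint passes its speed limit or range.

### The arm

A 6-joint arm with a two-finger parallel gripper is mounted at the origin on the work surface. World frame = base frame: x ahead of the robot, y to its left, z up, the work surface at z = 0. Lengths are in m, angles in degrees, forces in N, time in s.
With the tool pointing down it reaches from about 0.35 to 0.95 m from the base axis. Payload 17.4 kg.
Tool frame: the origin (TCP) lies at the very end of the fingers, on their centre line; the grasp point (between the pads) lies 19 mm behind it; z points along the fingers, y is the direction in which the jaws open and shut (so a half turn about z gives the same grasp; the last joint's range is limited). The gripper opens to 93 mm and grips with 3 to 60 N. Pads are 15 mm wide; open, the fingers measure 128 mm over their backs; the gripper's body (75 mm by 188 mm) begins 65 mm behind the grasp point.
Start: joints at [75.126, 6.646, 82.598, -0, 90.757, -2.166], TCP at [0.148, 0.658, 0.219] pointing down, gripper open.
Joint ranges: [-162.19, 162.19], [-47.58, 125.68], [4.15, 143.07], [-65.23, 245.23], [0.69, 171.88], [-170.13, 170.13]. Speed limits (degrees/s): [108.29, 108.29, 127.2, 180, 180, 180].

### API

Orientations are given as [roll, pitch, yaw] about the fixed x, y, z axes, in that order (R = Rz(yaw) Ry(pitch) Rx(roll)).
In Python, from cell import robot gives the robot as it stands.
- The arm moves only by the tool jog_arm, never from a script. Its argument "series" is a list of rows, each a list of 7 numbers: the turn, a rotation vector about the world's x, y, z in degrees, then the shift along the world's x, y, z in m, then the closure, from -1 (fully open) to 1 (shut). A call has 1 to 5 rows; each row is the pose to reach, as a shift and turn from the pose commanded when the call began; what a row does not reach only later rows make up. A row lasts 1/8 s, in which the tool goes at most 62.5 mm and 10.7 degrees, less where a joint would pass 70% of its speed; a pose out of reach is approached as far as the arm can. A call with a gripper value outside its range is refused whole. The fingers move at their own pace and stop on an object; the grip force is fixed at half the most. Time passes only in rows, so rows that repeat a pose let the fingers close. It gives the time, the measured TCP pose, the force and the opening at its end, in the units of the state.
- robot.read_state(): the state, without advancing time (a new reading comes with each control period).
- robot.camera(name): name is "side" or "top" or "wrist"; returns the picture (400x640x3 uint8, red, green, blue); there is no depth.
- robot.camera_model(name): a dict with "fx", "fy", "cx", "cy" (pixels), "origin" and "rotation" of the camera in the world. Camera axes: x right, y down, z forward; pixel columns grow to the right and rows downward; lengths in m; the calibration is good to about 2 mm. A picture is of the moment at which its call begins: read the wrist's pose just before it. camera_model takes no time and is no camera call; for the wrist camera it gives the pose at the moment of the call.
- robot.job_done(): hands the job in, once; it reports no verdict.
The state is a dict: "t": time; "joint_pos": joint angles; "joint_vel": joint speeds; "joint_efforts": joint torques, N m; "tool_pos": TCP position; "eef_rot": TCP orientation; "contact_force": force on the tool from outside, world axes, zero at the start; "torque": the same for the moment, N m; "grip_width": finger opening in m.
Only numpy, scipy, OpenCV 4.12 (cv2) and the standard library are available. Lean on these libraries where they do the work, as an engineer would, in place of code of your own. Each camera call takes 0.05 s, during which the arm holds its last target. There are 200 camera calls.

## Working session

There is one attempt and no reset: what is moved stays moved. The work goes in short steps, Python scripts to look and compute and a tool call to move; the robot and the scene stay as the last step left them, time stands still between calls to the robot, and variables do not carry over. Pictures are saved under pics/ and viewed, about 8 in all and at most 12, crops included, and the job is handed in when it is done.

Besides the shell and the picture viewer there is one more tool, called after "Call:" by a JSON object that holds its "name" and its "arguments". jog_arm: Moves the arm, as the interface text tells. Its arguments: {"type":"object","properties":{"series":{"type":"array","items":{"type":"array","items":{"type":"number"}}}},"required":["series"]}

```bash
mkdir -p pics; cat > h.py <<'E'
import numpy as np, cv2
from cell import robot
def snap(name,fn):
    m=robot.camera_model(name); im=robot.camera(name); cv2.imwrite('pics/'+fn+'.png',im[:,:,::-1]); return im,m
def ray(m,px,z):
    d=np.array([(px[0]-m['cx'])/m['fx'],(px[1]-m['cy'])/m['fy'],1]); d=np.array(m['rotation'])@d
    o=np.array(m['origin']); return o+d*(z-o[2])/d[2]
def proj(m,p):
    q=np.array(m['rotation']).T@(np.array(p)-m['origin']); return (m['fx']*q[0]/q[2]+m['cx'],m['fy']*q[1]/q[2]+m['cy'])
E
python3 - <<'E'
from h import *
for n in('top','side'):
    im,m=snap(n,n+'0'); print(n,m)
s=robot.read_state();print(s['t'],s['tool_pos'],s['eef_rot'],s['grip_width'],s['contact_force'])
E
```

```text
top {'fx': 411.0370366495455, 'fy': 411.0370366495455, 'cx': 324.4438699302563, 'cy': 198.71360195572052, 'origin': array([0.40746623, 0.02349216, 0.81204684]), 'rotation': array([-172.15095422,   -0.99270945,  -91.38272461])}
side {'fx': 369.54391779782, 'fy': 369.54391779782, 'cx': 319.5177261742829, 'cy': 210.4350462708797, 'origin': array([0.17992319, 0.36679371, 0.48777156]), 'rotation': array([-132.01585755,    0.8338294 , -136.33708884])}
0.1 [0.14846657 0.65828194 0.21797118] [-1.79939997e+02 -1.37808833e-03  1.67292162e+02] 0.09282259844426119 [ 0.53201009 -0.65711662 -0.47556123]
```

View pics/top0.png

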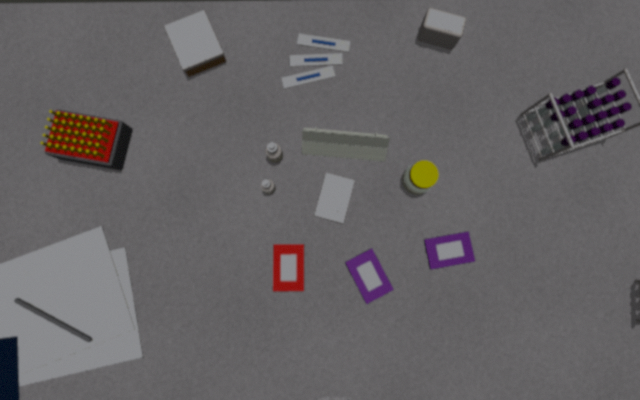

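View pics/side0.png

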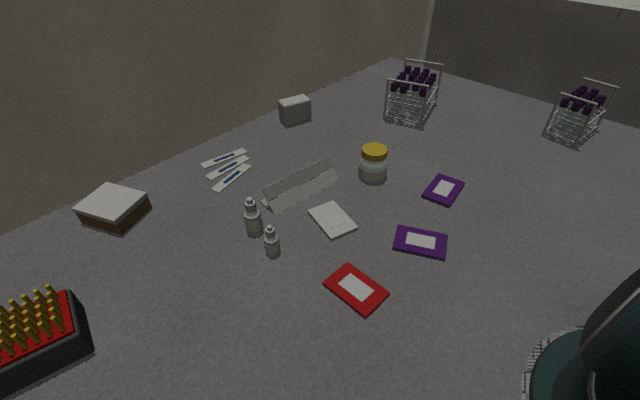

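The top picture shows four cassette-shaped slabs: white (335,198), red (289,268) and purple (369,276) and (450,250). I choose the white one, which lies in front of the backstop (345,142). The bottles are at (273,150) and (267,185), the jar at (422,177). I'll check the choice in a close crop.

```bash
cat >> h.py <<'E'
from scipy.spatial.transform import Rotation as R
def model(n):
    m=dict(robot.camera_model(n)); m['rotation']=R.from_euler('xyz',m['rotation'],degrees=True).as_matrix(); return m
E
python3 - <<'E'
from h import *
im=cv2.imread('pics/top0.png')
cv2.imwrite('pics/c1.png',cv2.convertScaleAbs(cv2.resize(im[110:230,250:450],None,fx=4,fy=4,interpolation=cv2.INTER_CUBIC),alpha=1.3))
E
```

```text
(no output)
```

View pics/c1.png

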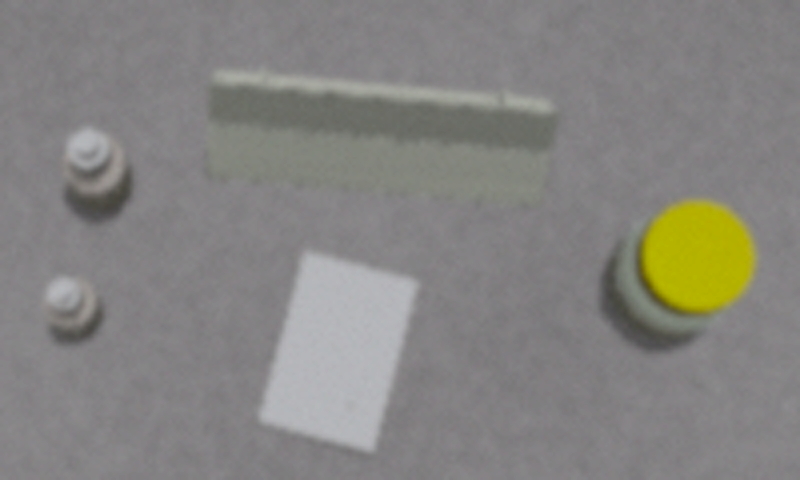

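The crop shows a plain white slab: the target. Its corners are at crop (304,250), (418,280), (375,452) and (260,420), and the backstop toe runs from (208,178) to (540,204).

```bash
python3 - <<'E'
from h import *
np.set_printoptions(precision=4,suppress=True)
m=model('top')
f=lambda u,v:((u+.5)/4-.5+250,(v+.5)/4-.5+110)
C=np.array([ray(m,f(*p),.008) for p in[(304,250),(418,280),(375,452),(260,420)]])
print(C,C.mean(0)); 
for i in range(4):print(np.linalg.norm(C[i]-C[i-1]))
d=(C[0]+C[1]-C[2]-C[3]);print('cassette yaw',np.degrees(np.arctan2(d[1],d[0])))
T=np.array([ray(m,f(*p),0) for p in[(208,178),(540,204)]]);print('toe',T,T.mean(0),np.linalg.norm(T[0]-T[1]))
E_=np.array([ray(m,f(*p),.046) for p in[(213,72),(553,103)]]);print('top',E_,E_.mean(0),np.linalg.norm(E_[0]-E_[1]))
for A in(T,E_):
  e=A[0]-A[1];print('bs yaw',np.degrees(np.arctan2(e[1],e[0]))-90)
for n,p,z in(('big',(88,145),.077),('small',(65,292),.064),('jar',(698,256),.07)):print(n,ray(m,f(*p),z))
s=robot.read_state();print(R.from_euler('xyz',s['eef_rot'],degrees=True).as_matrix())
E
```

```text
[[ 0.5714  0.0032  0.008 ]
 [ 0.555  -0.0531  0.008 ]
 [ 0.4698 -0.0291  0.008 ]
 [ 0.4868  0.0269  0.008 ]] [ 0.5208 -0.013   0.008 ]
0.08778693481470919
0.058676245475653456
0.0884969323623155
0.05854106090107221
cassette yaw -15.699580203803057
toe [[ 0.6111  0.0507  0.    ]
 [ 0.5943 -0.1171  0.    ]] [ 0.6027 -0.0332  0.    ] 0.1685749654428375
top [[ 0.6518  0.0459  0.046 ]
 [ 0.6333 -0.1176  0.046 ]] [ 0.6425 -0.0358  0.046 ] 0.1644849096089523
bs yaw -5.725412793034209
bs yaw -6.456213418862461
big [0.6084 0.1028 0.077 ]
small [0.5425 0.1152 0.064 ]
jar [ 0.5522 -0.177   0.07  ]
[[-0.9755  0.22   -0.0003]
 [ 0.22    0.9755 -0.001 ]
 [ 0.     -0.001  -1.    ]]
```

Sizes agree (88 x 58.6 mm, toe 169 mm). The backstop yaw is about -6°, the cassette's -15.7°. The cassette is a little to the left of the backstop's middle and its leading edge is some 38 mm short. I'll push its rear edge with both fingers, about 20 mm apart and square to the backstop, so that it comes flush. First the transfer to behind the cassette.

Call:
{"name": "jog_arm", "arguments": {"series": [[0, 0, 2, 0.025, -0.056, 0, 0.57], [0, 0, 4, 0.05, -0.112, 0, 0.57], [0, 0, 6.7, 0.075, -0.168, 0, 0.57], [0, 0, 6.7, 0.1, -0.225, 0, 0.57], [0, 0, 6.7, 0.125, -0.28, 0, 0.57]]}}

```text
t: 0.72
tool_pos: [0.2738, 0.3766, 0.2184]
eef_rot: [-180.0, 0.0, 174.0]
contact_force: [1.2, 0.5, 0.1]
grip_width: 0.0475
```

Call:
{"name": "jog_arm", "arguments": {"series": [[0, 0, 0, 0.025, -0.056, 0, 0.57], [0, 0, 0, 0.05, -0.112, -0.02, 0.57], [0, 0, 0, 0.075, -0.168, -0.04, 0.57], [0, 0, 0, 0.1, -0.225, -0.06, 0.57], [0, 0, 0, 0.125, -0.28, -0.08, 0.57]]}}

```text
t: 1.35
tool_pos: [0.3956, 0.1035, 0.1407]
eef_rot: [180.0, 0.0, 174.0]
contact_force: [1.4, 0.8, -0.2]
grip_width: 0.02
```

Call:
{"name": "jog_arm", "arguments": {"series": [[0, 0, 0, 0.02, -0.05, 0, 0.57], [0, 0, 0, 0.041, -0.103, 0, 0.57], [0, 0, 0, 0.041, -0.103, -0.04, 0.57], [0, 0, 0, 0.041, -0.103, -0.088, 0.57], [0, 0, 0, 0.041, -0.103, -0.088, 0.57]]}}

```text
t: 1.98
tool_pos: [0.4343, 0.0024, 0.0503]
eef_rot: [-180.0, -0.3, 174.0]
contact_force: [0.2, 0.9, 1.0]
grip_width: 0.0203
```

```bash
python3 - <<'E'
from h import *
s=robot.read_state();print(s['t'],s['tool_pos'],s['eef_rot'],s['grip_width'],s['contact_force'])
im,_=snap('wrist','w1'); im2,_=snap('side','s1')
b=cv2.resize(im2[140:300,200:460],None,fx=2.4,fy=2.4)
a=cv2.resize(im,None,fx=.5,fy=.5); a=np.pad(a,((0,0),(0,b.shape[1]-a.shape[1]),(0,0)))
cv2.imwrite('pics/c2.png',cv2.convertScaleAbs(np.vstack([a,b])[:,:,::-1],alpha=1.3))
E
```

```text
1.975 [0.43434996 0.00236061 0.05034058] [-179.98183946   -0.33276611  173.97206932] 0.02032104004277779 [0.19757294 0.9221446  1.022382  ]
```

View pics/c2.png

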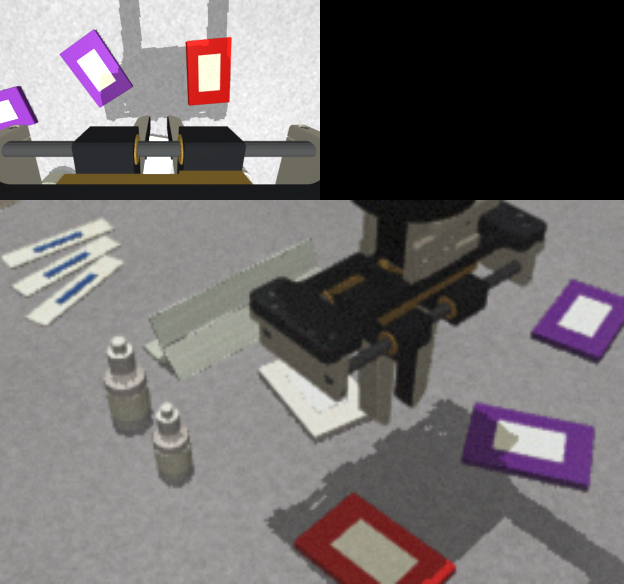

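The white cassette lies just ahead of the fingers, side crop (315,405). The bottles stand clear on the left. I lower behind the rear edge.

Call:
{"name": "jog_arm", "arguments": {"series": [[0, 0, 0, 0, 0, -0.02, 0.57], [0, 0, 0, 0, 0, -0.04, 0.57], [0, 0, 0, 0, 0, -0.046, 0.57], [0, 0, 0, 0, 0, -0.046, 0.57]]}}

```text
t: 2.58
tool_pos: [0.437, 0.0025, 0.0085]
eef_rot: [180.0, 0.1, 174.0]
contact_force: [1.2, -0.4, 0.0]
grip_width: 0.0199
```

Call:
{"name": "jog_arm", "arguments": {"series": [[0, 0, 0, 0, -0.007, -0.003, 0.57], [0, 0, 0, 0, -0.007, -0.005, 0.57], [0, 0, 0, 0, -0.007, -0.005, 0.57]]}}

```text
t: 2.95
tool_pos: [0.4364, -0.0047, 0.0022]
eef_rot: [180.0, 0.0, 174.0]
contact_force: [0.9, -0.6, -0.4]
grip_width: 0.0199
```

Call:
{"name": "jog_arm", "arguments": {"series": [[0, 0, 0, 0.012, -0.0013, 0, 0.57], [0, 0, 0, 0.024, -0.0025, 0, 0.57], [0, 0, 0, 0.036, -0.0038, 0, 0.57], [0, 0, 0, 0.048, -0.005, 0, 0.57], [0, 0, 0, 0.06, -0.0063, 0, 0.57]]}}

```text
t: 3.58
tool_pos: [0.4972, -0.011, 0.002]
eef_rot: [-180.0, -0.0, 174.0]
contact_force: [-0.8, 0.3, 0.5]
grip_width: 0.0199
```

```bash
python3 - <<'E'
from h import *
im,_=snap('top','t2');b=cv2.resize(im[100:240,250:450],None,fx=3,fy=3)
im2,_=snap('side','s2');a=cv2.resize(im2[140:260,220:420],None,fx=3,fy=3)[:, :]
cv2.imwrite('pics/c3.png',cv2.convertScaleAbs(np.vstack([b[:300],a[:300]])[:,:,::-1],alpha=1.3))
E
```

```text
(no output)
```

View pics/c3.png

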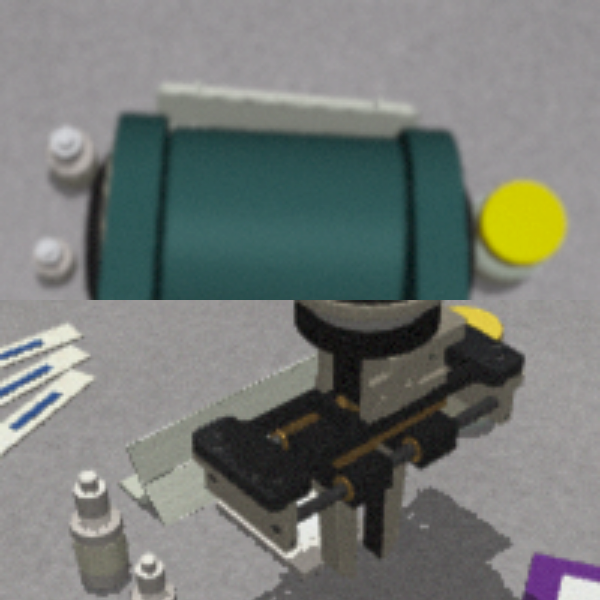

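The arm hides the top view. The side view shows the cassette ahead of the fingers, with the bottles and the jar clear. I continue, more slowly as it climbs.

Call:
{"name": "jog_arm", "arguments": {"series": [[0, 0, 0, 0.01, -0.001, 0, 0.57], [0, 0, 0, 0.02, -0.002, 0, 0.57], [0, 0, 0, 0.03, -0.003, 0, 0.57], [0, 0, 0, 0.04, -0.0042, 0, 0.57], [0, 0, 0, 0.05, -0.0053, 0, 0.57]]}}

```text
t: 4.3
tool_pos: [0.5471, -0.0163, 0.0021]
eef_rot: [-180.0, 0.0, 174.0]
contact_force: [-0.9, 0.0, 0.3]
grip_width: 0.0199
```

Call:
{"name": "jog_arm", "arguments": {"series": [[0, 0, 0, 0.006, -0.0006, 0, 0.57], [0, 0, 0, 0.012, -0.0013, 0, 0.57], [0, 0, 0, 0.018, -0.0019, 0, 0.57], [0, 0, 0, 0.024, -0.0025, 0, 0.57], [0, 0, 0, 0.024, -0.0025, 0, 0.57]]}}

```text
t: 4.92
tool_pos: [0.5707, -0.0187, 0.0022]
eef_rot: [-180.0, 0.0, 174.0]
contact_force: [-0.7, 0.7, 0.6]
grip_width: 0.0199
```

```bash
python3 - <<'E'
from h import *
im2,_=snap('side','s3');a=cv2.resize(im2[130:260,220:420],None,fx=4,fy=4,interpolation=cv2.INTER_CUBIC)
cv2.imwrite('pics/c4.png',cv2.convertScaleAbs(a[:,:,::-1],alpha=1.3))
E
```

```text
(no output)
```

View pics/c4.png

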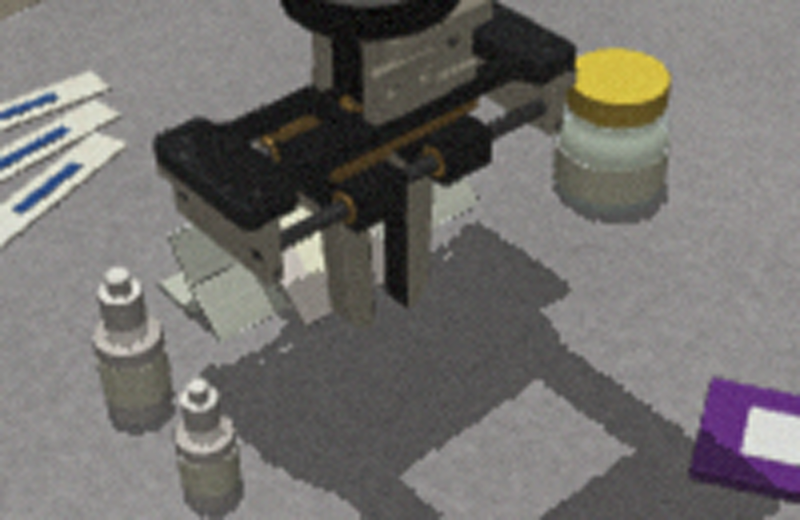

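The cassette is climbing the backstop, crop (305,270). The finger fronts are about 26 mm short of the toe, so some 17 mm remain.

Call:
{"name": "jog_arm", "arguments": {"series": [[0, 0, 0, 0.004, -0.0004, 0, 0.57], [0, 0, 0, 0.008, -0.0008, 0, 0.57], [0, 0, 0, 0.011, -0.0011, 0, 0.57], [0, 0, 0, 0.014, -0.0015, 0, 0.57], [0, 0, 0, 0.014, -0.0015, 0, 0.57]]}}

```text
t: 5.6
tool_pos: [0.5845, -0.0202, 0.0021]
eef_rot: [-180.0, 0.0, 174.0]
contact_force: [-0.3, 0.1, 0.1]
grip_width: 0.0197
```

Call:
{"name": "jog_arm", "arguments": {"series": [[0, 0, 0, 0.001, -0.0001, 0, 0.57], [0, 0, 0, 0.002, -0.0002, 0, 0.57], [0, 0, 0, 0.003, -0.0003, 0, 0.57], [0, 0, 0, 0.003, -0.0003, 0, 0.57], [0, 0, 0, 0.003, -0.0003, 0, 0.57]]}}

```text
t: 6.22
tool_pos: [0.5874, -0.0205, 0.0022]
eef_rot: [180.0, 0.0, 174.0]
contact_force: [-0.1, -0.3, -0.4]
grip_width: 0.0199
```

Fingers about 9 mm short of the toe, where the leaning cassette's rear corner should be. I back off and look.

Call:
{"name": "jog_arm", "arguments": {"series": [[0, 0, 0, -0.005, 0.0005, 0, 0.57], [0, 0, 0, -0.02, 0.002, 0, 0.57], [0, 0, 0, -0.05, 0.005, 0, 0.57], [0, 0, 0, -0.09, 0.009, 0.02, 0.57], [0, 0, 0, -0.13, 0.013, 0.06, 0.57]]}}

```text
t: 6.85
tool_pos: [0.4544, -0.0072, 0.0611]
eef_rot: [-180.0, -0.2, 174.0]
contact_force: [0.7, -0.4, 1.2]
grip_width: 0.0198
```

Call:
{"name": "jog_arm", "arguments": {"series": [[0, 0, 0, -0.03, 0.002, 0.06, 0.57], [0, 0, 0, -0.03, 0.002, 0.1, 0.57], [0, 0, 0, -0.03, 0.002, 0.1, 0.57]]}}

```text
t: 7.22
tool_pos: [0.4276, -0.0055, 0.1656]
eef_rot: [180.0, 0.4, 174.0]
contact_force: [-0.1, 0.1, -0.7]
grip_width: 0.0197
```

```bash
python3 - <<'E'
from h import *
im2,_=snap('side','s4');a=cv2.resize(im2[130:260,220:420],None,fx=3,fy=3,interpolation=cv2.INTER_CUBIC)[:300]
im,_=snap('top','t4');b=cv2.resize(im[110:210,250:450],None,fx=3,fy=3,interpolation=cv2.INTER_CUBIC)
cv2.imwrite('pics/c5.png',cv2.convertScaleAbs(np.vstack([b,a])[:,:,::-1],alpha=1.3))
E
```

```text
(no output)
```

View pics/c5.png

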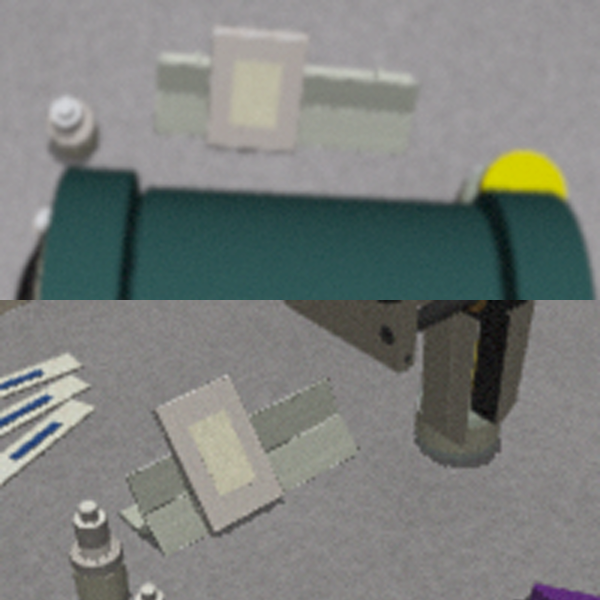

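The cassette leans squarely over the backstop, back label towards the robot. Its upper edge runs from (214,27) to (310,34) in the crop. I measure it.

```bash
python3 - <<'E'
from h import *
m=model('top'); f=lambda u,v:((u+.5)/3-.5+250,(v+.5)/3-.5+110)
for p,z in(((214,27),.073),((310,34),.073),((209,147),.005),((296,153),.005)):
  P=ray(m,f(*p),z); d=P[:2]-[.6027,-.0332]; print(P,'b',d@[.9945,-.1045],d@[.1045,.9945])
print(robot.read_state()['tool_pos'])
E
```

```text
[0.65982586 0.01101691 0.073     ] b 0.05219099597338239 0.04994337190635739
[ 0.65422265 -0.04858846  0.073     ] b 0.05284737274159357 -0.009919704553145815
[0.5997774  0.01513263 0.005     ] b -0.007957288954180648 0.04776138845945589
[ 0.59449947 -0.0430498   0.005     ] b -0.007126124136735419 -0.010652580332852974
[ 0.4267867  -0.00541044  0.16166079]
```

Call:
{"name": "jog_arm", "arguments": {"series": [[0, 0, 0, 0.051, -0.003, 0, 0.57], [0, 0, 0, 0.102, -0.006, 0, 0.57], [0, 0, 0, 0.153, -0.009, 0, 0.57], [0, 0, 0, 0.204, -0.013, 0, 0.57], [0, 0, 0, 0.255, -0.016, 0, 0.57]]}}

```text
t: 7.95
tool_pos: [0.6832, -0.0216, 0.1594]
eef_rot: [-180.0, -0.2, 174.0]
contact_force: [-0.2, 0.8, 1.1]
grip_width: 0.0202
```

Call:
{"name": "jog_arm", "arguments": {"series": [[0, 0, 0, 0, 0, 0, 0.57], [0, 0, 0, 0, 0, 0, 0.57]]}}

```text
t: 8.2
tool_pos: [0.6813, -0.0214, 0.1603]
eef_rot: [-180.0, -0.2, 174.0]
contact_force: [0.3, -1.7, 1.0]
grip_width: 0.0201
```

Call:
{"name": "jog_arm", "arguments": {"series": [[0, 0, 0, 0.001, 0, -0.03, 0.57], [0, 0, 0, 0.001, 0, -0.06, 0.57], [0, 0, 0, 0.001, 0, -0.09, 0.57], [0, 0, 0, 0.001, 0, -0.102, 0.57], [0, 0, 0, 0.001, 0, -0.102, 0.57]]}}

```text
t: 8.82
tool_pos: [0.6827, -0.0214, 0.0603]
eef_rot: [-180.0, -0.0, 174.0]
contact_force: [0.4, -0.7, -0.2]
grip_width: 0.0199
```

Call:
{"name": "jog_arm", "arguments": {"series": [[0, 0, 0, -0.006, 0.0006, 0, 0.57], [0, 0, 0, -0.012, 0.0013, 0, 0.57], [0, 0, 0, -0.018, 0.0019, 0, 0.57], [0, 0, 0, -0.024, 0.0025, 0, 0.57], [0, 0, 0, -0.03, 0.0032, 0, 0.57]]}}

```text
t: 9.45
tool_pos: [0.6529, -0.0183, 0.0603]
eef_rot: [-180.0, 0.0, 174.0]
contact_force: [-1.0, 0.2, -0.4]
grip_width: 0.0199
```

Call:
{"name": "jog_arm", "arguments": {"series": [[0, 0, 0, -0.007, 0.0007, 0, 0.57], [0, 0, 0, -0.014, 0.0015, 0, 0.57], [0, 0, 0, -0.021, 0.0022, 0, 0.57], [0, 0, 0, -0.028, 0.003, 0, 0.57], [0, 0, 0, -0.035, 0.0037, 0, 0.57]]}}

```text
t: 10.07
tool_pos: [0.6179, -0.0145, 0.0602]
eef_rot: [180.0, 0.0, 174.0]
contact_force: [0.2, 0.2, 0.4]
grip_width: 0.0199
```

Call:
{"name": "jog_arm", "arguments": {"series": [[0, 0, 0, -0.007, 0.0007, 0, 0.57], [0, 0, 0, -0.014, 0.0015, 0, 0.57], [0, 0, 0, -0.02, 0.0021, 0, 0.57], [0, 0, 0, -0.025, 0.0026, 0, 0.57], [0, 0, 0, -0.025, 0.0026, 0, 0.57]]}}

```text
t: 10.7
tool_pos: [0.5931, -0.0119, 0.0603]
eef_rot: [180.0, 0.0, 174.0]
contact_force: [0.4, -0.5, 0.4]
grip_width: 0.02
```

```bash
python3 - <<'E'
from h import *
im2,_=snap('side','s5');a=cv2.resize(im2[130:260,220:420],None,fx=4,fy=4,interpolation=cv2.INTER_CUBIC)
cv2.imwrite('pics/c6.png',cv2.convertScaleAbs(a[:,:,::-1],alpha=1.3))
E
```

```text
(no output)
```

View pics/c6.png

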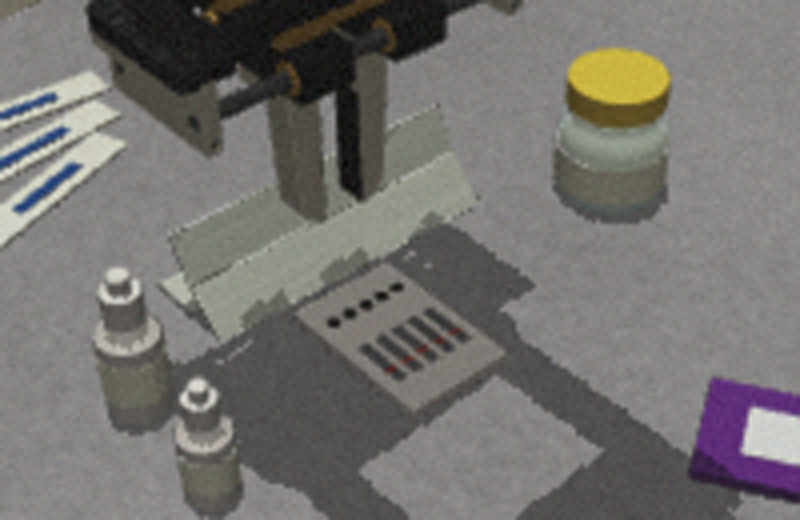

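The cassette lies flat and face up in front of the backstop, five grey windows visible at crop (410,345). The bottles and the jar stand as before. I withdraw upwards and back, then check.

Call:
{"name": "jog_arm", "arguments": {"series": [[0, 0, 0, 0, 0, 0.04, 0.57], [0, 0, 0, 0, 0, 0.08, 0.57], [0, 0, 0, 0, 0, 0.13, 0.57], [0, 0, 0, -0.04, 0.03, 0.15, 0.57], [0, 0, 0, -0.08, 0.08, 0.15, 0.57]]}}

```text
t: 11.38
tool_pos: [0.5142, 0.0669, 0.212]
eef_rot: [180.0, 0.2, 173.9]
contact_force: [-0.1, 0.8, -1.1]
grip_width: 0.0203
```

Call:
{"name": "jog_arm", "arguments": {"series": [[0, 0, 0, -0.02, 0.05, 0, 0.57], [0, 0, 0, -0.04, 0.1, 0, 0.57], [0, 0, 0, -0.07, 0.15, 0, 0.57], [0, 0, 0, -0.1, 0.2, 0, 0.57], [0, 0, 0, -0.1, 0.25, 0, 0.57]]}}

```text
t: 12.0
tool_pos: [0.4129, 0.3186, 0.211]
eef_rot: [179.9, 0.1, 174.1]
contact_force: [1.2, -1.0, 0.4]
grip_width: 0.02
```

Call:
{"name": "jog_arm", "arguments": {"series": [[0, 0, 0, 0, 0, 0, 0.57], [0, 0, 0, 0, 0, 0, 0.57], [0, 0, 0, 0, 0, 0, 0.57], [0, 0, 0, 0, 0, 0, 0.57]]}}

```text
t: 12.5
tool_pos: [0.4147, 0.316, 0.2103]
eef_rot: [180.0, 0.0, 173.9]
contact_force: [0.2, -0.6, -0.0]
grip_width: 0.0197
```

```bash
python3 - <<'E'
from h import *
im,_=snap('top','t6');b=cv2.resize(im[110:230,250:450],None,fx=4,fy=4,interpolation=cv2.INTER_CUBIC)
cv2.imwrite('pics/c7.png',cv2.convertScaleAbs(b[:,:,::-1],alpha=1.3))
s=robot.read_state();print(s['t'],s['tool_pos'],np.abs(s['joint_vel']).max())
E
```

```text
12.55 [0.414578   0.316138   0.21028378] 0.2685986883120751
```

View pics/c7.png

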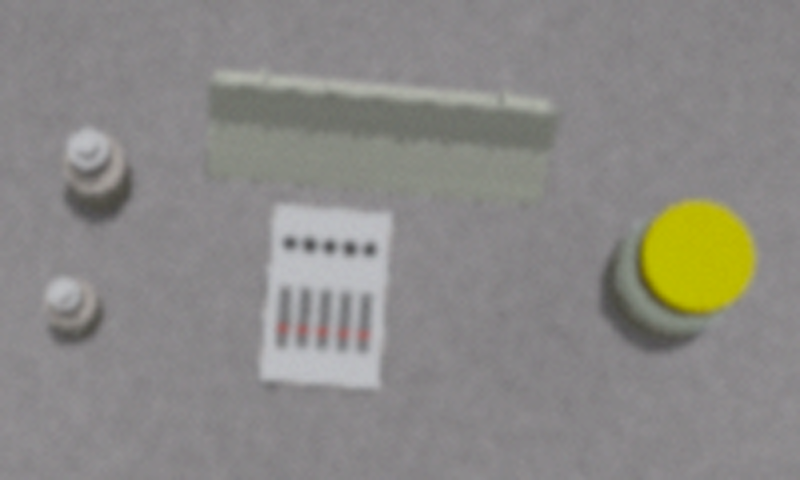

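The cassette lies flat and face up at (327,297), just in front of the toe. The bottles and the jar are at the same pixels as at the start, and the arm is clear.

```bash
python3 -c "
from cell import robot
print(robot.job_done())"
```

```text
the job is handed in; nothing more can be done
None
```

The white cassette now lies flat and face up just in front of the backstop, and the job was handed in at about 12.6 s of the 48 s allowed.

- **Push:** I pushed the rear edge with the front of both fingers, held about 20 mm apart, so it turned square to the backstop and tipped up. Let go, it stayed leaning, with its upper edge measured about 52 mm beyond the toe, as described.
- **Flip:** I reached over behind the upper edge and drew it back towards the robot until it fell over.
- **Last checks:** The last top picture shows the five grey windows up. The bottles and the jar are at the same pixels as at the start, and the arm is clear and nearly still. The force readings between moves stayed under about 2 N. No check failed.
- **Disagreement:** The cassette's starting yaw measured about 10° from square to the backstop, within the stated 12°. On the approach the TCP ended up to 7 mm off where I aimed, and I corrected this before pushing.

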